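# Heft the marble tins, pack the light ones, hold up the full one

## Robot

A 6-joint arm with a two-finger parallel gripper is mounted at the origin on the work surface. World frame = base frame: x ahead of the robot, y to its left, z up, the work surface at z = 0. Lengths are in m, angles in rad, forces in N, time in s.
With the tool pointing down it reaches from about 0.3 to 0.875 m from the base axis. Payload 6.4 kg.
Tool frame: the origin (TCP) lies at the very end of the fingers, on their centre line; the grasp point (between the pads) lies 19 mm behind it (ctrl.hold_point_z is the distance from the TCP to the grasp point, in m); y points along the fingers, x is the direction in which the jaws open and shut, and the axes are right-handed (so a half turn about y gives the same grasp; the last joint's range is limited). The gripper opens to 85 mm and grips with 20 to 120 N. Pads are 22 mm wide; open, the fingers measure 114 mm over their backs; the gripper's body (76 mm by 85 mm) begins 54 mm behind the grasp point. The pads swing forward as they close: fully open they stand 13 mm farther back than shut.
Start: joints at [-1.337, 0.181, 1.607, -0, 1.354, -0.206], TCP at [0.245, -0.52, 0.231] pointing down, gripper open.
Joint ranges: [-2.99, 2.99], [-0.89, 2.07], [0.3, 2.58], [-1.14, 4.28], [0, 2.63], [-3.12, 3.12]. Speed limits (rad/s): [2.57, 2.57, 3.01, 3.14, 3.14, 3.14].

## Interface

Orientations are given as a unit quaternion [w, x, y, z].
In Python, from bench import ctrl, imaging gives the robot as it stands.
- The arm moves only by the shell command python3 -m jog 'ROWS'. ROWS is JSON, a list of rows, each a list of 3 entries, a list of its own where there are three numbers: the shift along the tool's x, y, z in cm, then the turn, a rotation vector about the tool's x, y, z in rad, then the finger opening in cm, from 0 to 8.54. A call has 1 to 12 rows; each row shifts and turns the pose as measured when the row begins, along the tool's axes as they then stand; what a row does not reach is not made up. A row lasts 1/12 s, in which the tool goes at most 41.7 mm and 7.16 degrees, less where a joint would pass 70% of its speed; a pose out of reach is approached as far as the arm can. A call is refused whole if a number of a shift passes 4.17 or a number of a turn 0.125, either way. A call with a gripper value outside its range is refused whole. The fingers move at their own pace and stop on an object; the grip force is fixed at half the most. Time passes only in rows, so rows that do not move let the fingers close. It gives the time, the measured TCP pose, the force and the opening at its end, in the units of the state.
- ctrl.get_obs(): the state, without advancing time (a new reading comes with each control period).
- imaging.camera(name): name is "side" or "top" or "wrist"; returns a dict with "frame" (420x560x3 uint8, red, green, blue), "depth" (420x560 float32, m along the optical axis (not along the pixel's ray), 0 where there is no reading), "K" (3x3 intrinsics, pixels), "R" (3x3) and "t" (3): a world point X has camera coordinates R X + t. Camera axes: x right, y down, z forward; pixel columns grow to the right and rows downward; lengths in m; the calibration is good to about 2 mm. A picture is of the moment at which its call begins.
- ctrl.hand_in(): hands the job in, once; it reports no verdict.
The state is a dict: "time_s": time; "q": joint angles; "dq": joint speeds; "joint_efforts": joint torques, N m; "eef_pos": TCP position; "eef_rot": TCP orientation; "wrist_force": force on the tool from outside, world axes, zero at the start; "torque": the same for the moment, N m; "opening": opening from 0.0 (shut) to 1.0 (fully open).
Only numpy, scipy, OpenCV 4.12 (cv2) and the standard library are available. Lean on these libraries where they do the work, as an engineer would, in place of code of your own. Each camera call takes 0.05 s, during which the arm holds its last target. There are 200 camera calls.

## Task

The three closed marble tins on the rack look the same, but only one is still full: heft them to find the heaviest, and pack the two lighter ones away, standing side by side on the floor of the long wooden crate between the steel cup and the glass jar. Finish holding the heaviest tin up in the gripper, upright and about 20 cm above the rack, ready for refilling the marble stand; do not put it down or let go. Set tins down rather than dropping them, tip nothing over, leave cup and jar standing in the crate, and leave the marble stand, the bucket and the ball where they are.

Things in the scene. Friction and masses are not known exactly. Their poses are not given: they have to be found in the camera images.
- tin_a: plain closed tin: upright cylinder 64 mm across, 104 mm tall, straight sides, bare metal with a blue band and a yellow lid that stays on. Origin: centre of its underside, z up. One of the three (which one changes) is full, 0.52 to 0.60 kg; the others are part used, 0.22 to 0.34 kg; contents do not shift. Starts upright on the rack (z = 0), over 35 mm clear of the others.
- tin_b: closed tin that looks just like tin_a, with the same size, axes and kind of start (see there); only the weight differs
- tin_c: closed tin that looks just like tin_a, with the same size, axes and kind of start (see there); only the weight differs
- crate: long open box of pale wood, fixed to the rack, left or right of the tins. Outside 290 (its x) by 96 mm (its y), inside 270 by 76; floor top 6 mm, long walls 45 mm, end walls 60 mm above the rack. Origin: centre of its underside, z up. Cup and jar stand near its two ends (either way round); the gap between them along x, about 140 mm, takes two tins in a row
- jar: small glass spice jar with a dark screw cap, round, 54 mm across, 88 mm tall, loose, 0.18 kg, standing on the crate's floor about 101 mm from the crate's centre towards one end. Origin: centre of its underside
- cup: open stainless steel cup, round, 66 mm across the rim, 78 mm tall, loose, 0.12 kg, standing on the crate's floor about 101 mm from the crate's centre towards the other end. Origin: centre of its underside
- stand: slotted wooden marble stand with three stepped rows of coloured marbles, 224 by 90 mm, 55 mm tall, loose, 0.9 kg, on the rack on the other side of the tins from the crate; leave it alone. Origin: centre of its underside, x along its length
- bucket: lime green plastic bucket, 158 mm across the rim, 132 mm tall, loose, on the rack at the far left; leave it alone. Origin: centre of its underside
- ball_center (a point): centre of the purple silicone ball, 56 mm across, resting in a terracotta saucer beyond the tins; leave it alone
Not all that is in view belongs to the job. Leave any pink look-alike of the tin_a alone.

How it is judged:
By the outcome, as a careful person would: the job done as asked, in the order asked, and still so for the second after the job is handed in, while the arm keeps its last pose, push and grip.
It also fails if it takes over 72 s, if anything falls off the work surface, if the arm or the gripper's body presses on something with over 40 N, if the wrist force passes 120 N, or if a joint passes its speed limit or range.

## Working session

There is one attempt and no reset: what is moved stays moved. The work goes in short steps, Python scripts to look and compute and a shell command to move; the robot and the scene stay as the last step left them, time stands still between calls to the robot, and variables do not carry over. Pictures are saved under pics/ and viewed, about 8 in all and at most 12, crops included, and the job is handed in when it is done.

```bash
mkdir -p pics
python3 - <<'E'
from bench import ctrl, imaging
import cv2,numpy as np
o=ctrl.get_obs();print(o['eef_pos'],o['eef_rot'],o['time_s'],o['opening'])
for n in ['top','side']:
    c=imaging.camera(n);np.savez(''+n+'0.npz',**c)
    cv2.imwrite(f'pics/{n}0.png',c['frame'][:,:,::-1])
    print(n,c['K'].tolist(),c['R'].round(3).tolist(),c['t'])
E
```

```text
[ 0.24469151 -0.51971574  0.2303641 ] [ 0.59746951 -0.59657984  0.37934505 -0.3784442 ] 0.0 1.0019684828426931
top [[390.18811558486925, 0.0, 280.10422004892126], [0.0, 390.18811558486925, 212.43387933814088], [0.0, 0.0, 1.0]] [[-0.015, -1.0, 0.006], [-0.998, 0.014, -0.063], [0.063, -0.007, -0.998]] [0.11724056 0.60945489 1.14439508]
side [[433.44565965783823, 0.0, 268.6541702729758], [0.0, 433.44565965783823, 213.05992695493666], [0.0, 0.0, 1.0]] [[0.993, -0.112, 0.023], [-0.046, -0.579, -0.814], [0.104, 0.808, -0.58]] [-0.59967501  0.12483123  0.92953004]
```

View pics/top0.png

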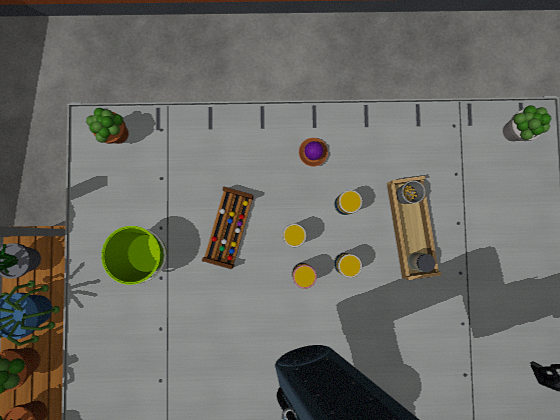

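View pics/side0.png

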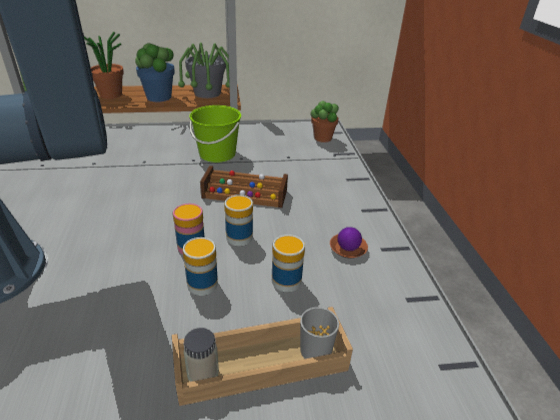

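Top picture: the yellow lids are at (294,235), (349,202), (348,265) and (304,275). The last one has a pink rim, so it looks like the decoy. The crate is on the right, with the cup at (411,191) and the jar at (424,262). The candidates in the side view are (239,205), (288,250), (200,255) and (189,215), and I'll check these in a crop.

```bash
cat > h.py <<'E'
import numpy as np,cv2
def world(c,u,v,z=None):
    """pixel -> world, by depth or by intersecting plane z"""
    K,R,t=c['K'],c['R'],c['t']
    ray=R.T@np.array([(u-K[0,2])/K[0,0],(v-K[1,2])/K[1,1],1]); o=-R.T@t
    return o+ray*(c['depth'][int(round(v)),int(round(u))] if z is None else (z-o[2])/ray[2])
E
python3 - <<'E'
from h import *
c=dict(np.load('top0.npz'));s=dict(np.load('side0.npz'))
hsv=cv2.cvtColor(c['frame'],cv2.COLOR_RGB2HSV)
m=cv2.inRange(hsv,(18,120,120),(32,255,255))
n,l,st,ce=cv2.connectedComponentsWithStats(m)
for i in range(1,n):
    if st[i,4]>150: print(ce[i].round(1),st[i,2:],world(c,*ce[i]).round(4),world(c,*ce[i],z=.104).round(4))
im=c['frame'][160:290,375:455,::-1]
a=cv2.resize(im,None,fx=4.5,fy=4.5,interpolation=cv2.INTER_CUBIC)
b=cv2.resize(s['frame'][190:300,165:315,::-1],None,fx=2.8,fy=2.8,interpolation=cv2.INTER_CUBIC)
out=np.zeros((600,790,3),np.uint8);out[:a.shape[0],:a.shape[1]]=a;out[:b.shape[0],365:365+b.shape[1]]=b
cv2.imwrite('pics/crop1.png',out)
E
```

```text
[350.2 201.1] [ 20  21 322] [ 0.6348 -0.0862  0.1005] [ 0.6345 -0.0855  0.104 ]
[294. 235.] [ 21  21 326] [0.543  0.0717 0.102 ] [0.543  0.0717 0.104 ]
[349.6 265.5] [ 20  20 328] [ 0.4573 -0.0794  0.104 ] [ 0.4573 -0.0794  0.104 ]
[304.3 276.3] [ 20  21 330] [0.4295 0.0452 0.1022] [0.4297 0.0453 0.104 ]
```

View pics/crop1.png

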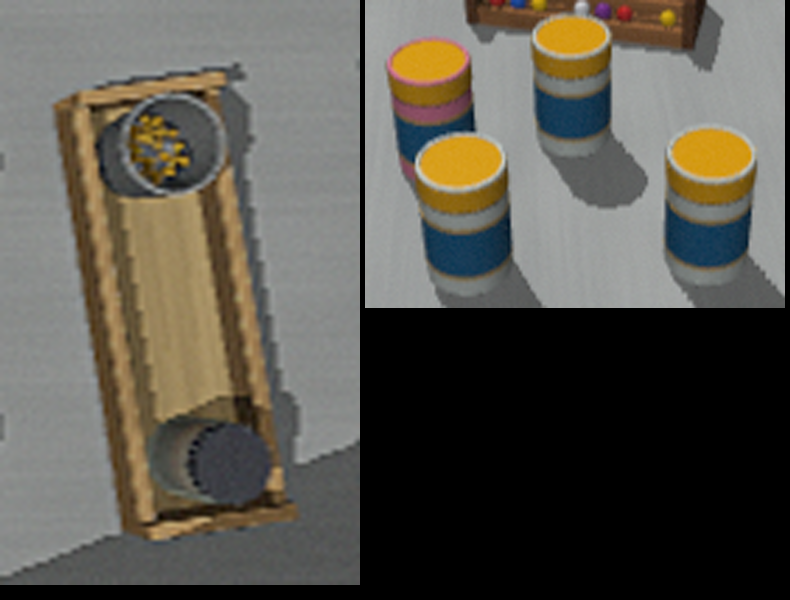

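The crop shows that the left-hand tin with the pink trim is the decoy at (0.430, 0.045). The three real tins have grey-white trim and stand at (0.634,-0.086), (0.543,0.072) and (0.457,-0.079). Next I'll fit the crate, cup and jar.

Run:
```python
from h import *
c=dict(np.load('top0.npz'))
P=np.array([world(c,u,v) for v in range(165,290) for u in range(378,450)])
cup=world(c,375+173/4.5-.4,160+145/4.5-.4,z=.084);jar=world(c,375+231/4.5-.4,160+462/4.5-.4,z=.094)
print('cup',cup.round(4),'jar',jar.round(4),'mid',((cup+jar)/2).round(4),'dist',np.linalg.norm((cup-jar)[:2]))
d=(cup-jar)[:2];print('yaw',np.degrees(np.arctan2(d[1],d[0])))
for lo,hi in((.025,.066),(.035,.066),(.052,.066)):
    m=(P[:,2]>lo)&(P[:,2]<hi);print(lo,m.sum(),cv2.minAreaRect(P[m][:,:2].astype(np.float32)*1000))
for lo,hi in((.08,.1),):
    Q=P[(P[:,2]>lo)&(P[:,2]<hi)]
    for s in(Q[Q[:,0]>.55],Q[Q[:,0]<.55]):print(len(s),cv2.minEnclosingCircle(s[:,:2].astype(np.float32)*1000))
# end-wall corners by hand, z=.06
for n,u,v in(('far left',78,92),('far right',225,73),('near left',128,528),('near right',295,515)):
    print(n,world(c,375+u/4.5-.4,160+v/4.5-.4,z=.06).round(4))
```

```text
cup [ 0.6601 -0.268   0.084 ] jar [ 0.4622 -0.2932  0.094 ] mid [ 0.5611 -0.2806  0.089 ] dist 0.19943682435704813
yaw 7.264344782231507
0.025 1592 ((560.6920776367188, -282.3733215332031), (289.8169860839844, 98.6910629272461), 7.253357887268066)
0.035 1327 ((560.6920776367188, -282.3733215332031), (289.8169860839844, 98.6910629272461), 7.253357887268066)
0.052 381 ((560.8524780273438, -282.7647705078125), (289.7984313964844, 96.78380584716797), 7.47222900390625)
84 ((660.205810546875, -269.49871826171875), 33.05717849731445)
268 ((460.3209533691406, -295.5436706542969), 25.05063819885254)
far left [ 0.6979 -0.2164  0.06  ]
far right [ 0.7089 -0.3116  0.06  ]
near left [ 0.4193 -0.239   0.06  ]
near right [ 0.4258 -0.3454  0.06  ]
```

The crate is fitted at centre (0.561,-0.2825), yaw 7.3°. Its sizes come out right at 290 x 97 mm, with the cup at s=+0.100 and the jar at s=-0.101. Slots go at s=+0.0305 and s=-0.0375. I'll set the jaws across the crate, which also clears the neighbouring tins.

```bash
cat >> h.py <<'E'
from scipy.spatial.transform import Rotation as Ro
C=np.array([.5607,-.2826]);yaw=np.radians(7.3)
def slot(s): return C+s*np.array([np.cos(yaw),np.sin(yaw)])
def go(x,y,z):
    """print shift (cm) and turn (rad), both in present tool axes, to pose (x,y,z), down, jaws across crate"""
    from bench import ctrl
    o=ctrl.get_obs();w=o['eef_rot'];r=Ro.from_quat(w,scalar_first=True)
    j=np.array([-np.sin(yaw),np.cos(yaw),0]);zz=np.array([0,0,-1.])
    best=min((Ro.from_matrix(np.c_[k*j,np.cross(zz,k*j),zz]) for k in(1,-1)),key=lambda q:(r.inv()*q).magnitude())
    d=np.array([x,y,z])-o['eef_pos']
    print('t',round(o['time_s'],2),'pos',o['eef_pos'].round(4),'F',o['wrist_force'].round(2),'open',round(o['opening'],3),'q6',o['q'][5].round(2))
    print('shift now-axes',(r.inv().apply(d)*100).round(2),'turn',(r.inv()*best).as_rotvec().round(3),'shift in final axes',(best.inv().apply(d)*100).round(2))
    print('tool axes in world\n',r.as_matrix().round(3))
E
python3 -c "
from h import *
go(.4573,-.0794,.16);print(slot(.0305),slot(-.0375))"
```

```text
t 0.1 pos [ 0.2447 -0.5198  0.2304] F [ 0.15 -0.17 -0.63] open 0.999 q6 -0.21
shift now-axes [-30.78   7.11  37.98] turn [-1.557  0.246  0.244] shift in final axes [-40.98 -26.68   7.04]
tool axes in world
 [[ 0.426 -0.     0.905]
 [-0.905  0.002  0.426]
 [-0.002 -1.     0.   ]]
[ 0.59095278 -0.27872453] [ 0.52350396 -0.28736492]
```

The tool's y axis is the approach direction, so I'll fix the helper.

```bash
sed -i 's/np.c_\[k\*j,np.cross(zz,k\*j),zz\]/np.c_[k*j,zz,np.cross(k*j,zz)]/' h.py
python3 -c "
from h import *
go(.4573,-.0794,.2)"; python3 -m jog '[[[0,0,0],[0,0,0],8.54]]'
```

```text
t 0.1 pos [ 0.2447 -0.5198  0.2304] F [ 0.15 -0.17 -0.63] open 0.999 q6 -0.21
shift now-axes [-30.79   3.11  37.98] turn [-0.     0.312 -0.002] shift in final axes [-40.98   3.04  26.68]
tool axes in world
 [[ 0.426 -0.     0.905]
 [-0.905  0.002  0.426]
 [-0.002 -1.     0.   ]]
time_s: 0.18
eef_pos: [0.2447, -0.5195, 0.23]
eef_rot: [0.598, -0.596, 0.38, -0.378]
wrist_force: [-0.5, 0.0, 0.4]
opening: 1.001
```

```bash
python3 -m jog '[[[0,0,0],[0,0.104,0],8.54],[[0,0,0],[0,0.104,0],8.54],[[0,0,0],[0,0.104,0],8.54],[[-2.9,0.2,1.9],[0,0,0],8.54],[[-2.9,0.2,1.9],[0,0,0],8.54],[[-2.9,0.2,1.9],[0,0,0],8.54],[[-2.9,0.2,1.9],[0,0,0],8.54],[[-2.9,0.2,1.9],[0,0,0],8.54],[[-2.9,0.2,1.9],[0,0,0],8.54],[[-2.9,0.2,1.9],[0,0,0],8.54],[[-2.9,0.2,1.9],[0,0,0],8.54],[[-2.9,0.2,1.9],[0,0,0],8.54]]'; python3 -c "
from h import *
go(.4573,-.0794,.2)"
```

```text
time_s: 1.18
eef_pos: [0.3862, -0.2341, 0.2083]
eef_rot: [0.525, -0.523, 0.477, -0.473]
wrist_force: [1.8, 0.0, 1.0]
opening: 1.001
t 1.18 pos [ 0.3862 -0.2341  0.2083] F [1.8  0.03 0.97] open 1.001 q6 0.66
shift now-axes [-14.68   0.89   8.61] turn [ 0.002 -0.028 -0.006] shift in final axes [-14.44   0.83   9.02]
tool axes in world
 [[ 0.099 -0.003  0.995]
 [-0.995  0.005  0.099]
 [-0.006 -1.    -0.002]]
```

```bash
python3 -m jog '[[[-2.9,0.2,1.75],[0,-0.028,0],8.54],[[-2.9,0.2,1.8],[0,0,0],8.54],[[-2.9,0.2,1.8],[0,0,0],8.54],[[-2.9,0.2,1.8],[0,0,0],8.54],[[-2.9,0,1.8],[0,0,0],8.54],[[0,0,0],[0,0,0],8.54],[[0,0,0],[0,0,0],8.54]]'; python3 -c "
from h import *
from bench import imaging
c=imaging.camera('wrist');cv2.imwrite('pics/w1.png',c['frame'][:,:,::-1])
go(.4573,-.0794,.056)"
```

```text
time_s: 1.77
eef_pos: [0.4599, -0.0637, 0.1995]
eef_rot: [0.534, -0.532, 0.467, -0.462]
wrist_force: [-0.1, -0.6, 0.1]
opening: 1.0
t 1.82 pos [ 0.4598 -0.0639  0.1995] F [0.09 0.54 0.23] open 0.999 q6 1.03
shift now-axes [ 1.62 14.34 -0.43] turn [ 0.002  0.008 -0.009] shift in final axes [ 1.51 14.35 -0.44]
tool axes in world
 [[ 0.135 -0.003  0.991]
 [-0.991  0.008  0.135]
 [-0.009 -1.    -0.002]]
```

View pics/w1.png

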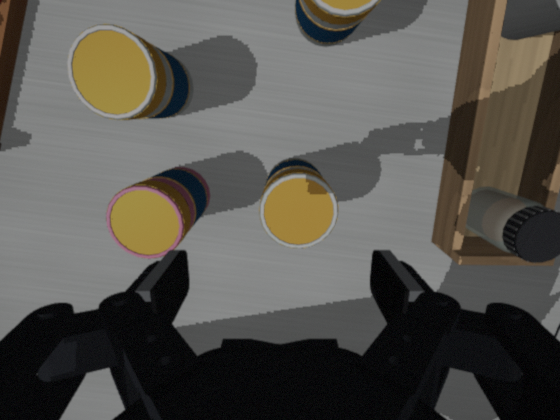

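The wrist view shows the grey-trim tin at (299,210) below and ahead of the fingers, with the pink one at (147,220). Next I'll align and cross-check.

```bash
python3 -m jog '[[[1.5,0,-0.4],[0,0,-0.009],8.54],[[0,0,0],[0,0,0],8.54],[[0,0,0],[0,0,0],8.54]]'; python3 -c "
from h import *
from bench import imaging
c=imaging.camera('wrist')
hsv=cv2.cvtColor(c['frame'],cv2.COLOR_RGB2HSV)
n,l,st,ce=cv2.connectedComponentsWithStats(cv2.inRange(hsv,(18,100,80),(32,255,255)))
for i in range(1,n):
    if st[i,4]>1500: print(ce[i].round(),st[i,2:],world(c,*ce[i],z=.104).round(4))
go(.4573,-.0794,.056)"
```

```text
time_s: 2.07
eef_pos: [0.4569, -0.0812, 0.1991]
eef_rot: [-0.531, 0.533, -0.466, 0.465]
wrist_force: [0.6, -0.1, -0.6]
opening: 1.001
[83. 64.] [  80   85 5251] [0.5431 0.0728 0.104 ]
[276. 205.] [  70   67 3625] [ 0.4567 -0.0789  0.104 ]
[121. 217.] [  69   65 3513] [0.4292 0.0468 0.104 ]
t 2.12 pos [ 0.4569 -0.0814  0.1991] F [-0.8  -1.05 -0.28] open 0.999 q6 1.01
shift now-axes [-0.21 14.31  0.1 ] turn [0.003 0.006 0.001] shift in final axes [-0.19 14.31  0.06]
tool axes in world
 [[ 0.133 -0.003  0.991]
 [-0.991 -0.001  0.133]
 [ 0.001 -1.    -0.003]]
```

```bash
python3 -m jog '[[[-0.2,2.5,0.1],[0,0,0],8.54],[[0,2.5,0],[0,0,0],8.54],[[0,2.5,0],[0,0,0],8.54],[[0,2.5,0],[0,0,0],8.54],[[0,1.5,0],[0,0,0],8.54],[[0,0.5,0],[0,0,0],8.54],[[0,0,0],[0,0,0],8.54],[[0,0,0],[0,0,0],8.54]]'; python3 -c "
from h import *
go(.457,-.0792,.056)"
```

```text
time_s: 2.78
eef_pos: [0.4588, -0.0839, 0.0774]
eef_rot: [0.53, -0.529, 0.467, -0.47]
wrist_force: [0.3, -0.2, -0.1]
opening: 1.0
t 2.78 pos [ 0.4588 -0.0839  0.0774] F [ 0.26 -0.17 -0.08] open 1.0 q6 1.01
shift now-axes [-0.5   2.14 -0.13] turn [-0.003 -0.006  0.002] shift in final axes [-0.49  2.14 -0.12]
tool axes in world
 [[ 0.121  0.003  0.993]
 [-0.993 -0.002  0.121]
 [ 0.002 -1.     0.003]]
```

```bash
python3 -m jog '[[[-0.5,1.1,-0.1],[0,0,0],8.54],[[0,1.0,0],[0,0,0],8.54],[[0,0,0],[0,0,0],8.54]]'; python3 -c "
from h import *
go(.457,-.0792,.056)"
```

```text
time_s: 3.03
eef_pos: [0.4601, -0.0808, 0.0592]
eef_rot: [0.53, -0.528, 0.466, -0.473]
wrist_force: [-1.5, 0.2, -0.4]
opening: 0.999
t 3.03 pos [ 0.4601 -0.0808  0.0592] F [-1.53  0.24 -0.38] open 0.999 q6 1.02
shift now-axes [-0.2   0.32 -0.29] turn [-0.009 -0.007  0.006] shift in final axes [-0.2   0.32 -0.28]
tool axes in world
 [[ 0.12   0.009  0.993]
 [-0.993 -0.005  0.12 ]
 [ 0.006 -1.     0.009]]
```

```bash
python3 -m jog '[[[-0.2,0.3,-0.3],[-0.009,-0.007,0.006],8.54],[[0,0,0],[0,0,0],5],[[0,0,0],[0,0,0],5],[[0,0,0],[0,0,0],5],[[0,0,0],[0,0,0],5],[[0,0,0],[0,0,0],5],[[0,0,0],[0,0,0],5],[[0,0,0],[0,0,0],5]]'; python3 -c "
from h import *
go(.457,-.0792,.056)"
```

```text
time_s: 3.7
eef_pos: [0.4579, -0.0799, 0.0582]
eef_rot: [0.531, -0.531, 0.467, -0.468]
wrist_force: [0.0, 0.4, -2.9]
opening: 0.741
t 3.7 pos [ 0.4579 -0.0799  0.0582] F [ 0.04  0.35 -2.91] open 0.741 q6 1.01
shift now-axes [-0.09  0.22 -0.08] turn [-0.001  0.     0.001] shift in final axes [-0.09  0.22 -0.08]
tool axes in world
 [[ 0.127  0.001  0.992]
 [-0.992 -0.001  0.127]
 [ 0.001 -1.     0.001]]
```

The opening reads 63 mm, so the tin is gripped. Now lift and heft, taking several still readings.

```bash
python3 -m jog '[[[0,-1,0],[0,0,0],5],[[0,-2,0],[0,0,0],5],[[0,-2.5,0],[0,0,0],5],[[0,-2.5,0],[0,0,0],5],[[0,-2,0],[0,0,0],5],[[0,-1,0],[0,0,0],5],[[0,0,0],[0,0,0],5],[[0,0,0],[0,0,0],5],[[0,0,0],[0,0,0],5]]'; for i in 1 2 3 4 5; do python3 -m jog '[[[0,0,0],[0,0,0],5]]' | grep force; done; python3 -c "
from h import *
go(*slot(.0305),.175)"
```

```text
time_s: 4.45
eef_pos: [0.4555, -0.0789, 0.1754]
eef_rot: [-0.531, 0.531, -0.468, 0.466]
wrist_force: [-0.3, 0.4, -3.7]
opening: 0.743
wrist_force: [0.6, 0.1, -2.5]
wrist_force: [-0.4, -0.0, -3.2]
wrist_force: [-0.1, -0.1, -2.3]
wrist_force: [0.2, 0.1, -3.7]
wrist_force: [-0.9, -0.2, -3.0]
t 4.87 pos [ 0.4528 -0.0778  0.1714] F [-0.91 -0.2  -2.96] open 0.739 q6 1.01
shift now-axes [21.69 -0.58 11.14] turn [ 0.009  0.    -0.005] shift in final axes [21.69 -0.36 11.15]
tool axes in world
 [[ 0.127 -0.01   0.992]
 [-0.992  0.004  0.127]
 [-0.005 -1.    -0.009]]
```

The mean is about 3.0 N, or 0.31 kg, so this is a light tin. It goes into the slot next to the cup.

```bash
python3 -m jog '[[[2,-0.4,1],[0.009,0,-0.005],5],[[2.7,0,1.4],[0,0,0],5],[[2.7,0,1.4],[0,0,0],5],[[2.7,0,1.4],[0,0,0],5],[[2.7,0,1.4],[0,0,0],5],[[2.7,0,1.4],[0,0,0],5],[[2.2,0,1.1],[0,0,0],5],[[1.5,0,0.8],[0,0,0],5],[[0.8,0,0.4],[0,0,0],5],[[0,0,0],[0,0,0],5],[[0,0,0],[0,0,0],5]]'; python3 -c "
from h import *
go(*slot(.0305),.125)"
```

```text
time_s: 5.78
eef_pos: [0.5831, -0.2698, 0.1658]
eef_rot: [-0.531, 0.532, -0.471, 0.462]
wrist_force: [-0.4, 0.3, -3.4]
opening: 0.742
t 5.78 pos [ 0.5831 -0.2698  0.1658] F [-0.43  0.33 -3.36] open 0.742 q6 0.82
shift now-axes [1.02 4.06 0.7 ] turn [ 0.009  0.002 -0.008] shift in final axes [0.99 4.08 0.67]
tool axes in world
 [[ 0.129 -0.01   0.992]
 [-0.992  0.007  0.129]
 [-0.008 -1.    -0.009]]
```

```bash
python3 -m jog '[[[1.0,0,0.7],[0.009,0.002,-0.008],5],[[0,0,0],[0,0,0],5],[[0,0,0],[0,0,0],5]]'; python3 -c "
from h import *
from bench import ctrl,imaging
for i in range(4):
    c=imaging.camera('top');print(ctrl.get_obs()['eef_pos'])
cv2.imwrite('pics/t2.png',cv2.resize(c['frame'][150:290,360:460,::-1],None,fx=4,fy=4,interpolation=cv2.INTER_CUBIC))
w=imaging.camera('wrist');cv2.imwrite('pics/w2.png',w['frame'][:,:,::-1]); np.savez('w2.npz',**w)
go(*slot(.0305),.125)"
```

```text
time_s: 6.03
eef_pos: [0.5908, -0.2775, 0.1644]
eef_rot: [0.531, -0.531, 0.468, -0.466]
wrist_force: [0.2, 0.1, -2.9]
opening: 0.742
[ 0.59090752 -0.27763867  0.1645771 ]
[ 0.59092596 -0.27759707  0.16473156]
[ 0.59093446 -0.27760284  0.16483477]
[ 0.59095595 -0.27770025  0.16490911]
t 6.28 pos [ 0.591  -0.2778  0.1649] F [ 0.03 -0.1  -3.17] open 0.741 q6 0.82
shift now-axes [ 0.1   3.99 -0.01] turn [ 0.     0.001 -0.001] shift in final axes [ 0.09  3.99 -0.02]
tool axes in world
 [[ 0.128 -0.     0.992]
 [-0.992  0.001  0.128]
 [-0.001 -1.    -0.   ]]
```

View pics/w2.png

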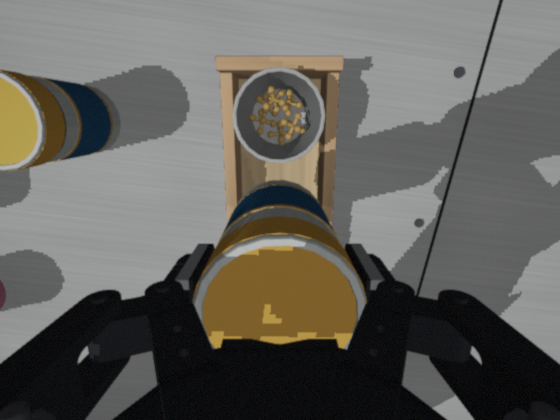

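The wrist view shows the cup rim centred at (279,115), clear ahead of the held tin. The tin's front rim is at (279,233), and it lines up with the crate walls. Now a numeric check.

```bash
python3 -c "
from h import *
w=dict(np.load('w2.npz'))
u=np.array([np.cos(yaw),np.sin(yaw)]);v=np.array([-u[1],u[0]])
for n,p,z in(('cup',(279,115),.084),('cup near rim',(279,161),.084),('rim front',(279,233),.211),('wall L top outer',(222,150),.045),('wall R top outer',(337,150),.045),('end wall outer',(280,57),.06),('lid L',(196,305),.211),('lid R',(367,305),.211)):
    q=world(w,*p,z=z);print(n,q.round(4),'s,n',((q[:2]-C)@u).round(4),((q[:2]-C)@v).round(4))
"
```

```text
cup [ 0.6609 -0.2684  0.084 ] s,n 0.1012 0.0013
cup near rim [ 0.6285 -0.2726  0.084 ] s,n 0.0685 0.0013
rim front [ 0.6218 -0.2736  0.211 ] s,n 0.0618 0.0012
wall L top outer [ 0.6262 -0.2236  0.045 ] s,n 0.0724 0.0502
wall R top outer [ 0.6387 -0.3214  0.045 ] s,n 0.0725 -0.0484
end wall outer [ 0.7024 -0.2638  0.06  ] s,n 0.143 0.0006
lid L [ 0.5898 -0.2469  0.211 ] s,n 0.0334 0.0317
lid R [ 0.5978 -0.3094  0.211 ] s,n 0.0334 -0.0313
```

```bash
python3 -m jog '[[[0,1,0.1],[0,0,0],5],[[0,1.5,0],[0,0,0],5],[[0,1,0],[0,0,0],5],[[0,0.4,0],[0,0,0],5],[[0,0,0],[0,0,0],5],[[0,0,0],[0,0,0],5]]'; python3 -c "
from h import *
go(*slot(.0315),.068)"
```

```text
time_s: 6.78
eef_pos: [0.5921, -0.2767, 0.1231]
eef_rot: [0.531, -0.531, 0.467, -0.467]
wrist_force: [-0.5, 0.6, -3.0]
opening: 0.741
t 6.78 pos [ 0.5921 -0.2767  0.1231] F [-0.53  0.6  -2.99] open 0.741 q6 0.82
shift now-axes [ 0.19  5.51 -0.04] turn [-0.     0.001 -0.   ] shift in final axes [ 0.18  5.51 -0.04]
tool axes in world
 [[ 0.129  0.     0.992]
 [-0.992  0.     0.129]
 [-0.    -1.     0.   ]]
```

```bash
python3 -m jog '[[[0.15,0.7,0],[0,0,0],5],[[0,1.2,0],[0,0,0],5],[[0,1,0],[0,0,0],5],[[0,1,0],[0,0,0],5],[[0,0.7,0],[0,0,0],5],[[0,0.3,0],[0,0,0],5],[[0,0,0],[0,0,0],5],[[0,0,0],[0,0,0],5]]'; python3 -c "
from h import *
go(*slot(.0315),.0642)"
```

```text
time_s: 7.45
eef_pos: [0.5923, -0.2785, 0.0688]
eef_rot: [0.531, -0.531, 0.467, -0.467]
wrist_force: [0.2, 0.4, -2.7]
opening: 0.74
t 7.45 pos [ 0.5923 -0.2785  0.0688] F [ 0.16  0.39 -2.69] open 0.74 q6 0.82
shift now-axes [ 0.    0.46 -0.04] turn [-0.     0.001 -0.001] shift in final axes [ 0.    0.46 -0.04]
tool axes in world
 [[ 0.128 -0.     0.992]
 [-0.992  0.001  0.128]
 [-0.001 -1.     0.   ]]
```

```bash
for i in 1 2 3; do python3 -m jog '[[[0,0.15,0],[0,0,0],5],[[0,0,0],[0,0,0],5]]' | egrep 'pos|force'; done
```

```text
eef_pos: [0.5926, -0.2787, 0.0675]
wrist_force: [0.1, 0.9, -3.3]
eef_pos: [0.5932, -0.279, 0.0668]
wrist_force: [-0.6, 0.2, -2.9]
eef_pos: [0.5936, -0.2793, 0.0659]
wrist_force: [0.1, -1.0, -3.0]
```

```bash
for i in 1 2 3; do python3 -m jog '[[[0,0.15,-0.03],[0,0,0],5],[[0,0,0],[0,0,0],5]]' | egrep 'pos|force'; done
```

```text
eef_pos: [0.5935, -0.2795, 0.0647]
wrist_force: [0.7, 0.3, -3.2]
eef_pos: [0.5941, -0.2798, 0.0646]
wrist_force: [0.2, 0.0, -2.8]
eef_pos: [0.5947, -0.28, 0.0644]
wrist_force: [0.7, -0.5, -3.7]
```

```bash
for i in 1 2; do python3 -m jog '[[[0,0.25,-0.1],[0,0,0],5],[[0,0,0],[0,0,0],5]]' | egrep 'pos|force'; done
```

```text
eef_pos: [0.5956, -0.2802, 0.0648]
wrist_force: [0.5, -0.3, -3.9]
eef_pos: [0.5965, -0.2806, 0.0647]
wrist_force: [-0.4, -0.5, -2.7]
```

```bash
python3 -c "
from h import *
from bench import ctrl,imaging
go(*slot(.0315),.0642)
for i in range(3):
    c=imaging.camera('side');o=ctrl.get_obs();print(o['eef_pos'].round(4),o['wrist_force'].round(1),o['torque'].round(2),o['dq'].round(3))
cv2.imwrite('pics/s3.png',cv2.resize(c['frame'][220:420,150:380,::-1],None,fx=3,fy=3,interpolation=cv2.INTER_CUBIC))
"
```

```text
t 8.78 pos [ 0.5965 -0.2806  0.0647] F [-0.42 -0.49 -2.74] open 0.742 q6 0.82
shift now-axes [-0.26  0.04 -0.43] turn [-0.014  0.002  0.008] shift in final axes [-0.26  0.05 -0.43]
tool axes in world
 [[ 0.129  0.015  0.992]
 [-0.992 -0.006  0.129]
 [ 0.008 -1.     0.014]]
[ 0.5966 -0.2807  0.0645] [ 0.1  0.4 -2.3] [ 0.01 -0.08  0.05] [-0.003  0.009  0.007 -0.003 -0.009 -0.   ]
[ 0.5967 -0.2807  0.0644] [0.2 1.8 1.6] [ 0.13 -0.02 -0.05] [-0.001  0.003 -0.002  0.003  0.002 -0.002]
[ 0.5967 -0.2807  0.0644] [0.8 0.9 1.8] [ 0.22 -0.08 -0.02] [ 0.     0.001 -0.001  0.001  0.002  0.   ]
```

View pics/s3.png

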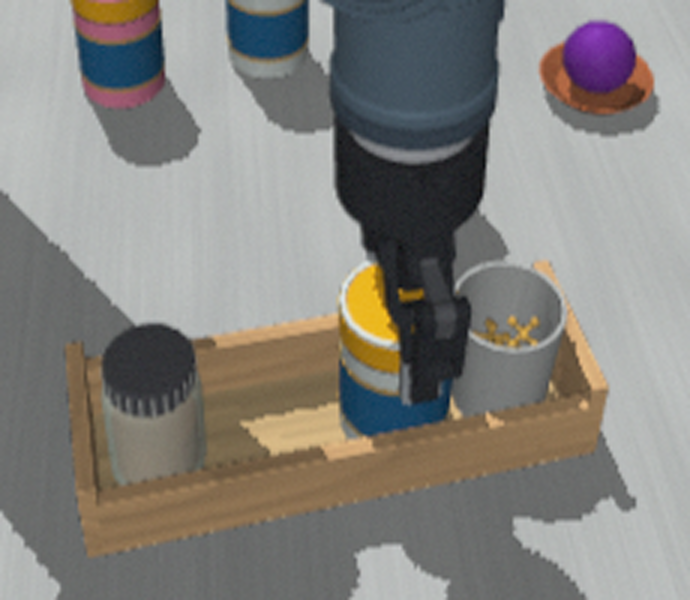

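The side crop shows the tin upright on the floor, close to the cup at about (500,330), which is still standing. The jar at (150,400) is undisturbed. I'll ease it back 3 mm, level it and set it down.

```bash
python3 -m jog '[[[-0.2,-0.25,-0.35],[-0.014,0,0.008],5]]' >/dev/null; python3 -m jog '[[[0,0.05,0],[0,0,0],5]]'>/dev/null;  python3 -c "
from h import *
from bench import ctrl,imaging
for i in range(3): c=imaging.camera('side');print(ctrl.get_obs()['wrist_force'].round(1))
go(*slot(.0315),.0642)"
```

```text
[-0.8 -0.  -3.7]
[-0.4 -0.  -3.6]
[-0.8 -0.  -3. ]
t 9.25 pos [ 0.5917 -0.2787  0.0646] F [-0.78 -0.03 -2.97] open 0.738 q6 0.82
shift now-axes [-0.01  0.04  0.03] turn [ 0.002  0.001 -0.002] shift in final axes [-0.01  0.04  0.03]
tool axes in world
 [[ 0.128 -0.002  0.992]
 [-0.992  0.002  0.128]
 [-0.002 -1.    -0.002]]
```

```bash
python3 -m jog '[[[0,0.12,0],[0,0,0],5],[[0,0,0],[0,0,0],6.8],[[0,0,0],[0,0,0],8.54],[[0,0,0],[0,0,0],8.54],[[0,0,0],[0,0,0],8.54]]';  python3 -c "
from h import *
go(*slot(.0315),.17)"
```

```text
time_s: 9.67
eef_pos: [0.5927, -0.2796, 0.0653]
eef_rot: [0.531, -0.531, 0.467, -0.467]
wrist_force: [0.3, 0.6, -0.4]
opening: 1.002
t 9.67 pos [ 0.5927 -0.2796  0.0653] F [ 0.32  0.63 -0.35] open 1.002 q6 0.82
shift now-axes [ -0.11 -10.47  -0.06] turn [-0.     0.001 -0.   ] shift in final axes [ -0.11 -10.47  -0.06]
tool axes in world
 [[ 0.128  0.     0.992]
 [-0.992  0.     0.128]
 [-0.    -1.     0.   ]]
```

```bash
python3 -m jog '[[[0,-1,0],[0,0,0],8.54],[[0,-2.5,0],[0,0,0],8.54],[[0,-3,0],[0,0,0],8.54],[[0,-3,0],[0,0,0],8.54],[[0,-2.5,0],[0,0,0],8.54],[[0,-0.5,0],[0,0,0],8.54],[[0,0,0],[0,0,0],8.54]]';  python3 -c "
from h import *
from bench import imaging
c=imaging.camera('wrist')
hsv=cv2.cvtColor(c['frame'],cv2.COLOR_RGB2HSV)
n,l,st,ce=cv2.connectedComponentsWithStats(cv2.inRange(hsv,(18,100,80),(32,255,255)))
for i in range(1,n):
    if st[i,4]>1500: print(ce[i].round(),st[i,:4],world(c,*ce[i],z=.104).round(4))
cv2.imwrite('pics/w4.png',c['frame'][:,:,::-1]);np.savez('w4.npz',**c)
go(.6345,-.0855,.2)"
```

```text
time_s: 10.25
eef_pos: [0.5916, -0.2792, 0.1971]
eef_rot: [-0.531, 0.531, -0.468, 0.466]
wrist_force: [-0.3, -0.4, -0.9]
opening: 1.005
[ 32. 120.] [ 0 81 69 78] [ 0.6343 -0.0859  0.104 ]
[278. 209.] [243 175  71  68] [ 0.5888 -0.2783  0.104 ]
t 10.3 pos [ 0.5918 -0.2793  0.1969] F [-1.12 -1.31  0.14] open 1.001 q6 0.82
shift now-axes [-18.67  -0.29   6.72] turn [ 0.002  0.001 -0.002] shift in final axes [-18.68  -0.31   6.7 ]
tool axes in world
 [[ 0.128 -0.002  0.992]
 [-0.992  0.002  0.128]
 [-0.002 -1.    -0.002]]
```

View pics/w4.png

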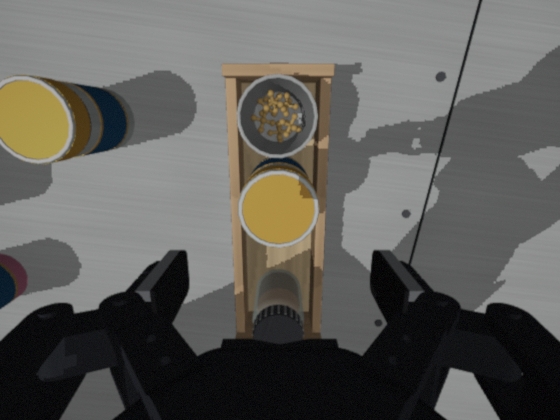

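The wrist view shows tin 1 packed upright at (278,209), touching neither the cup (277,115) nor the jar (278,322). Next is the far tin at (32,120).

```bash
python3 -m jog '[[[-1.8,-0.3,0.65],[0.002,0,0],8.54],[[-2.8,0,1],[0,0,0],8.54],[[-2.8,0,1],[0,0,0],8.54],[[-2.8,0,1],[0,0,0],8.54],[[-2.8,0,1],[0,0,0],8.54],[[-2.4,0,0.9],[0,0,0],8.54],[[-1.6,0,0.6],[0,0,0],8.54],[[-0.8,0,0.3],[0,0,0],8.54],[[0,0,0],[0,0,0],8.54],[[0,0,0],[0,0,0],8.54]]';  python3 -c "
from h import *
go(.6344,-.0857,.2)"
```

```text
time_s: 11.13
eef_pos: [0.6263, -0.0859, 0.1823]
eef_rot: [-0.527, 0.533, -0.476, 0.46]
wrist_force: [1.1, -0.8, 0.3]
opening: 0.999
t 11.13 pos [ 0.6263 -0.0859  0.1823] F [ 1.07 -0.8   0.28] open 0.999 q6 1.12
shift now-axes [ 0.05 -1.78  0.77] turn [ 0.021 -0.003 -0.013] shift in final axes [ 0.08 -1.77  0.81]
tool axes in world
 [[ 0.124 -0.023  0.992]
 [-0.992  0.01   0.124]
 [-0.013 -1.    -0.021]]
```

Now align, descend in stages, correct and grip.

```bash
python3 -m jog '[[[0,0,0.8],[0.021,-0.003,-0.013],8.54],[[0,0,0],[0,0,0],8.54],[[0,2,0],[0,0,0],8.54],[[0,2.5,0],[0,0,0],8.54],[[0,2.5,0],[0,0,0],8.54],[[0,1.5,0],[0,0,0],8.54],[[0,0.6,0],[0,0,0],8.54],[[0,0,0],[0,0,0],8.54],[[0,0,0],[0,0,0],8.54]]';  python3 -c "
from h import *
go(.6344,-.0857,.057)"
```

```text
time_s: 11.88
eef_pos: [0.6362, -0.0961, 0.0888]
eef_rot: [0.529, -0.528, 0.467, -0.473]
wrist_force: [0.4, 1.7, 0.9]
opening: 0.998
t 11.88 pos [ 0.6362 -0.0961  0.0888] F [0.42 1.7  0.93] open 0.998 q6 1.12
shift now-axes [-1.07  3.17 -0.08] turn [-0.006 -0.011  0.006] shift in final axes [-1.05  3.18 -0.05]
tool axes in world
 [[ 0.116  0.007  0.993]
 [-0.993 -0.005  0.116]
 [ 0.006 -1.     0.006]]
```

```bash
python3 -m jog '[[[-1.05,0,-0.1],[-0.006,-0.011,0.006],8.54],[[0,0,0],[0,0,0],8.54]]' >/dev/null;  python3 -c "
from h import *
from bench import imaging
for i in range(2):c=imaging.camera('side')
go(.6344,-.0857,.057)"
```

```text
t 12.15 pos [ 0.6354 -0.0875  0.091 ] F [ 0.02  0.54 -0.23] open 0.998 q6 1.12
shift now-axes [-0.2   3.4  -0.09] turn [-0.004 -0.001  0.002] shift in final axes [-0.19  3.4  -0.08]
tool axes in world
 [[ 0.126  0.004  0.992]
 [-0.992 -0.002  0.126]
 [ 0.002 -1.     0.004]]
```

```bash
python3 -m jog '[[[-0.2,1,-0.1],[-0.004,0,0],8.54],[[-0.1,1.2,0],[0,0,0],8.54],[[-0.1,0.8,0],[0,0,0],8.54],[[0,0.2,0],[0,0,0],8.54],[[0,0,0],[0,0,0],8.54]]' >/dev/null;  python3 -c "
from h import *
from bench import imaging
c=imaging.camera('side')
go(.6344,-.0857,.057)"
```

```text
t 12.62 pos [ 0.6348 -0.0832  0.0576] F [ 0.1   0.05 -0.67] open 0.999 q6 1.13
shift now-axes [ 0.25  0.06 -0.08] turn [-0.002  0.     0.004] shift in final axes [ 0.25  0.06 -0.08]
tool axes in world
 [[ 0.127  0.002  0.992]
 [-0.992 -0.004  0.127]
 [ 0.004 -1.     0.002]]
```

```bash
python3 -m jog '[[[0.25,0,-0.1],[-0.002,0,0.004],8.54],[[0,0,0],[0,0,0],5],[[0,0,0],[0,0,0],5],[[0,0,0],[0,0,0],5],[[0,0,0],[0,0,0],5],[[0,0,0],[0,0,0],5],[[0,0,0],[0,0,0],5]]'; python3 -m jog '[[[0,-1,0],[0,0,0],5],[[0,-2,0],[0,0,0],5],[[0,-2.5,0],[0,0,0],5],[[0,-2.5,0],[0,0,0],5],[[0,-2,0],[0,0,0],5],[[0,-1,0],[0,0,0],5],[[0,0,0],[0,0,0],5],[[0,0,0],[0,0,0],5]]';  python3 -c "
from h import *
from bench import ctrl,imaging
f=[]
for i in range(8): imaging.camera('side');f.append(ctrl.get_obs()['wrist_force'][2])
print('Fz',np.mean(f),np.std(f))
go(*slot(-.0385),.175)"
```

```text
time_s: 13.2
eef_pos: [0.6343, -0.0861, 0.0578]
eef_rot: [0.531, -0.53, 0.467, -0.467]
wrist_force: [-0.1, 0.5, -0.2]
opening: 0.745
time_s: 13.87
eef_pos: [0.6283, -0.0847, 0.1674]
eef_rot: [-0.528, 0.533, -0.473, 0.462]
wrist_force: [0.0, 1.1, -6.1]
opening: 0.739
Fz -5.2599586947527595 0.48972829515271527
t 14.27 pos [ 0.628  -0.0846  0.1664] F [ 0.09 -0.38 -5.9 ] open 0.741 q6 1.12
shift now-axes [ 18.78  -0.79 -13.05] turn [ 0.016 -0.    -0.008] shift in final axes [ 18.78  -0.86 -13.04]
tool axes in world
 [[ 0.127 -0.017  0.992]
 [-0.992  0.006  0.127]
 [-0.008 -1.    -0.016]]
```

Fz is 5.26 N, or 0.54 kg, so this is the full tin. I'll set it back where it stood for now.

```bash
python3 -m jog '[[[0.1,1,0.6],[0.016,0,-0.008],5],[[0,2,0],[0,0,0],5],[[0,2.3,0],[0,0,0],5],[[0,2,0],[0,0,0],5],[[0,1.2,0],[0,0,0],5],[[0,0.4,0],[0,0,0],5],[[0,0,0],[0,0,0],5]]';  python3 -c "
from h import *
from bench import imaging
for i in range(2):c=imaging.camera('side')
go(.6344,-.086,.058)"
```

```text
time_s: 14.85
eef_pos: [0.6352, -0.0852, 0.0739]
eef_rot: [0.531, -0.531, 0.467, -0.468]
wrist_force: [-0.3, -0.0, -6.0]
opening: 0.741
t 14.95 pos [ 0.6361 -0.0854  0.0754] F [ 1.02  0.25 -5.17] open 0.744 q6 1.13
shift now-axes [ 0.03  1.74 -0.18] turn [-0.004 -0.     0.002] shift in final axes [ 0.03  1.74 -0.17]
tool axes in world
 [[ 0.127  0.004  0.992]
 [-0.992 -0.002  0.127]
 [ 0.002 -1.     0.004]]
```

```bash
python3 -m jog '[[[0,0.6,-0.15],[-0.004,0,0],5],[[0,0.6,0],[0,0,0],5],[[0,0.3,0],[0,0,0],5]]'>/dev/null;  python3 -c "
from h import *
from bench import imaging
for i in range(2):c=imaging.camera('side')
go(.6344,-.086,.058)"
```

```text
t 15.3 pos [ 0.6373 -0.0866  0.0637] F [ 0.1  -0.27 -5.83] open 0.741 q6 1.13
shift now-axes [-0.1   0.56 -0.29] turn [-0.005 -0.     0.005] shift in final axes [-0.09  0.57 -0.28]
tool axes in world
 [[ 0.127  0.006  0.992]
 [-0.992 -0.004  0.127]
 [ 0.005 -1.     0.005]]
```

```bash
python3 -m jog '[[[-0.1,0.45,-0.3],[-0.005,0,0.005],5]]'>/dev/null;  python3 -c "
from h import *
from bench import imaging
for i in range(3):c=imaging.camera('side')
go(.6344,-.086,.058)"
```

```text
t 15.53 pos [ 0.6336 -0.0858  0.0586] F [-0.92  0.13 -6.22] open 0.738 q6 1.12
shift now-axes [0.03 0.06 0.07] turn [ 0.001 -0.    -0.001] shift in final axes [0.03 0.06 0.07]
tool axes in world
 [[ 0.127 -0.001  0.992]
 [-0.992  0.     0.127]
 [-0.001 -1.    -0.001]]
```

```bash
python3 -m jog '[[[0,0.15,0],[0,0,0],5],[[0,0,0],[0,0,0],6.8],[[0,0,0],[0,0,0],8.54],[[0,0,0],[0,0,0],8.54],[[0,0,0],[0,0,0],8.54],[[0,-1,0],[0,0,0],8.54],[[0,-2.5,0],[0,0,0],8.54],[[0,-3,0],[0,0,0],8.54],[[0,-3,0],[0,0,0],8.54],[[0,-2.5,0],[0,0,0],8.54],[[0,-0.5,0],[0,0,0],8.54],[[0,0,0],[0,0,0],8.54]]';  python3 -c "
from h import *
from bench import imaging
c=imaging.camera('wrist')
hsv=cv2.cvtColor(c['frame'],cv2.COLOR_RGB2HSV)
n,l,st,ce=cv2.connectedComponentsWithStats(cv2.inRange(hsv,(18,100,80),(32,255,255)))
for i in range(1,n):
    if st[i,4]>1500: print(ce[i].round(),st[i,:4],world(c,*ce[i],z=.104).round(4))
go(.543,.0723,.2)"
```

```text
time_s: 16.53
eef_pos: [0.6365, -0.0869, 0.1965]
eef_rot: [0.532, -0.529, 0.464, -0.47]
wrist_force: [-0.2, 0.3, -1.3]
opening: 0.998
[277. 209.] [242 176  70  67] [ 0.6344 -0.0853  0.104 ]
[496. 284.] [462 258  68  55] [ 0.5903 -0.2833  0.104 ]
[ 81. 285.] [ 50 260  67  53] [0.5453 0.0744 0.104 ]
t 16.58 pos [ 0.6367 -0.0869  0.1963] F [0.08 0.22 0.79] open 0.999 q6 1.12
shift now-axes [-16.98  -0.51  -7.28] turn [-0.009 -0.     0.004] shift in final axes [-16.98  -0.37  -7.27]
tool axes in world
 [[ 0.127  0.009  0.992]
 [-0.992 -0.003  0.127]
 [ 0.004 -1.     0.009]]
```

```bash
python3 -m jog '[[[-1.6,-0.4,-0.7],[-0.009,0,0.004],8.54],[[-2.7,0,-1.15],[0,0,0],8.54],[[-2.7,0,-1.15],[0,0,0],8.54],[[-2.7,0,-1.15],[0,0,0],8.54],[[-2.7,0,-1.15],[0,0,0],8.54],[[-2.2,0,-0.9],[0,0,0],8.54],[[-1.4,0,-0.6],[0,0,0],8.54],[[-0.6,0,-0.3],[0,0,0],8.54],[[0,0,0],[0,0,0],8.54],[[0,0,0],[0,0,0],8.54]]'>/dev/null;  python3 -c "
from h import *
from bench import imaging
for i in range(2):c=imaging.camera('wrist')
hsv=cv2.cvtColor(c['frame'],cv2.COLOR_RGB2HSV)
n,l,st,ce=cv2.connectedComponentsWithStats(cv2.inRange(hsv,(18,100,80),(32,255,255)))
for i in range(1,n):
    if st[i,4]>1500: print(ce[i].round(),st[i,:4],world(c,*ce[i],z=.104).round(4))
go(.543,.0725,.1)"
```

```text
[530.  93.] [495  49  65  87] [ 0.6333 -0.082   0.104 ]
[291. 191.] [255 156  74  72] [0.5429 0.0722 0.104 ]
[303. 318.] [271 294  65  50] [0.4305 0.0467 0.104 ]
t 17.52 pos [0.5301 0.0786 0.187 ] F [-0.83  0.07 -0.86] open 0.997 q6 1.37
shift now-axes [0.83 8.66 1.42] turn [ 0.025 -0.003 -0.007] shift in final axes [0.77 8.7  1.2 ]
tool axes in world
 [[ 0.124 -0.026  0.992]
 [-0.992  0.004  0.124]
 [-0.007 -1.    -0.025]]
```

```bash
python3 -m jog '[[[0.7,0,1.2],[0.025,-0.003,-0.007],8.54],[[0,0,0],[0,0,0],8.54],[[0,0,0],[0,0,0],8.54]]'>/dev/null;  python3 -c "
from h import *
from bench import imaging
c=imaging.camera('wrist')
go(.543,.0724,.057)"
```

```text
t 17.82 pos [0.5445 0.0705 0.1863] F [ 0.22 -0.66 -0.2 ] open 1.001 q6 1.36
shift now-axes [-0.21 12.93 -0.13] turn [-0.    -0.003  0.   ] shift in final axes [-0.21 12.93 -0.12]
tool axes in world
 [[ 0.124  0.     0.992]
 [-0.992 -0.     0.124]
 [ 0.    -1.     0.   ]]
```

```bash
python3 -m jog '[[[-0.3,1.5,-0.1],[0,-0.003,0],8.54],[[-0.1,2,0],[0,0,0],8.54],[[-0.1,2,0],[0,0,0],8.54],[[0,1.2,0],[0,0,0],8.54],[[0,0.4,0],[0,0,0],8.54],[[0,0,0],[0,0,0],8.54]]'>/dev/null;  python3 -c "
from h import *
from bench import imaging
c=imaging.camera('wrist')
go(.543,.0724,.057)"
```

```text
t 18.37 pos [0.5443 0.0731 0.1149] F [-0.6   0.14  0.51] open 0.999 q6 1.37
shift now-axes [ 0.05  5.79 -0.15] turn [-0.002 -0.005  0.   ] shift in final axes [ 0.06  5.79 -0.14]
tool axes in world
 [[ 0.122  0.002  0.993]
 [-0.993 -0.     0.122]
 [ 0.    -1.     0.002]]
```

```bash
python3 -m jog '[[[0,1.2,-0.2],[-0.002,-0.005,0],8.54],[[0,1.5,0],[0,0,0],8.54],[[0,1.5,0],[0,0,0],8.54],[[0,1.0,0],[0,0,0],8.54],[[0,0.4,0],[0,0,0],8.54],[[0,0,0],[0,0,0],8.54]]'>/dev/null;  python3 -c "
from h import *
from bench import imaging
c=imaging.camera('wrist')
go(.543,.0724,.057)"
```

```text
t 18.92 pos [0.546  0.0721 0.0602] F [ 0.53 -0.03  0.05] open 0.998 q6 1.36
shift now-axes [-0.07  0.32 -0.3 ] turn [-0.008  0.001  0.002] shift in final axes [-0.07  0.32 -0.3 ]
tool axes in world
 [[ 0.128  0.008  0.992]
 [-0.992 -0.001  0.128]
 [ 0.002 -1.     0.008]]
```

```bash
python3 -m jog '[[[0,0.25,-0.3],[-0.008,0,0.002],8.54],[[0,0,0],[0,0,0],5],[[0,0,0],[0,0,0],5],[[0,0,0],[0,0,0],5],[[0,0,0],[0,0,0],5],[[0,0,0],[0,0,0],5],[[0,0,0],[0,0,0],5]]'; python3 -m jog '[[[0,-1,0],[0,0,0],5],[[0,-2,0],[0,0,0],5],[[0,-2.5,0],[0,0,0],5],[[0,-2.5,0],[0,0,0],5],[[0,-2.3,0],[0,0,0],5],[[0,-1.5,0],[0,0,0],5],[[0,-0.5,0],[0,0,0],5],[[0,0,0],[0,0,0],5]]';  python3 -c "
from h import *
from bench import ctrl,imaging
f=[]
for i in range(8): imaging.camera('side');f.append(ctrl.get_obs()['wrist_force'][2])
print('Fz',np.mean(f),np.std(f))
go(*slot(-.0385),.175)"
```

```text
time_s: 19.5
eef_pos: [0.5446, 0.0718, 0.0603]
eef_rot: [0.532, -0.53, 0.466, -0.468]
wrist_force: [0.2, 0.0, -3.0]
opening: 0.744
time_s: 20.17
eef_pos: [0.5414, 0.0719, 0.1902]
eef_rot: [-0.53, 0.532, -0.468, 0.466]
wrist_force: [0.5, 0.2, -2.5]
opening: 0.744
Fz -2.7833887235921857 0.3023549685084508
t 20.57 pos [0.5399 0.072  0.1871] F [ 1.01 -0.76 -2.45] open 0.744 q6 1.36
shift now-axes [35.44  1.2  -6.31] turn [ 0.008  0.001 -0.001] shift in final axes [35.44  1.21 -6.3 ]
tool axes in world
 [[ 0.128 -0.008  0.992]
 [-0.992  0.     0.128]
 [-0.001 -1.    -0.008]]
```

Fz is 2.78 N, or 0.28 kg, so this one is light. It goes to the slot by the jar, carried at the same height.

```bash
python3 -m jog '[[[2,-0.3,-0.35],[0.008,0,0],5],[[3,0,-0.53],[0,0,0],5],[[3,0,-0.53],[0,0,0],5],[[3,0,-0.53],[0,0,0],5],[[3,0,-0.53],[0,0,0],5],[[3,0,-0.53],[0,0,0],5],[[3,0,-0.53],[0,0,0],5],[[3,0,-0.53],[0,0,0],5],[[2,0,-0.36],[0,0,0],5],[[1,0,-0.2],[0,0,0],5],[[0,0,0],[0,0,0],5],[[0,0,0],[0,0,0],5]]';  python3 -c "
from h import *
go(*slot(-.0385),.175)"
```

```text
time_s: 21.57
eef_pos: [0.5242, -0.2009, 0.1821]
eef_rot: [-0.531, 0.532, -0.47, 0.462]
wrist_force: [0.6, -0.5, -2.6]
opening: 0.747
t 21.57 pos [ 0.5242 -0.2009  0.1821] F [ 0.56 -0.53 -2.61] open 0.747 q6 0.86
shift now-axes [ 8.56  0.65 -1.29] turn [ 0.008  0.004 -0.008] shift in final axes [ 8.56  0.71 -1.26]
tool axes in world
 [[ 0.131 -0.009  0.991]
 [-0.991  0.007  0.131]
 [-0.008 -1.    -0.008]]
```

```bash
python3 -m jog '[[[1.5,0,-0.3],[0.008,0.004,-0.008],5],[[2.5,0,-0.4],[0,0,0],5],[[2.3,0,-0.35],[0,0,0],5],[[1.2,0,-0.2],[0,0,0],5],[[0.5,0,0],[0,0,0],5],[[0,0,0],[0,0,0],5],[[0,0,0],[0,0,0],5]]'>/dev/null;  python3 -c "
from h import *
from bench import imaging
imaging.camera('side')
go(*slot(-.0385),.175)"
```

```text
t 22.2 pos [ 0.5231 -0.2773  0.1805] F [-0.51  1.22 -2.7 ] open 0.741 q6 0.74
shift now-axes [ 1.    0.54 -0.2 ] turn [ 0.     0.009 -0.003] shift in final axes [ 1.    0.55 -0.19]
tool axes in world
 [[ 0.136 -0.001  0.991]
 [-0.991  0.003  0.136]
 [-0.003 -1.    -0.   ]]
```

```bash
python3 -m jog '[[[1.0,0,-0.2],[0,0.009,-0.003],5],[[0,0,0],[0,0,0],5]]'>/dev/null;  python3 -c "
from h import *
from bench import imaging
imaging.camera('side')
w=imaging.camera('wrist');t=imaging.camera('top');s=imaging.camera('side')
np.savez('w5.npz',**w);np.savez('t5.npz',**t)
a=w['frame'][:,90:470,::-1]
b=cv2.resize(s['frame'][230:420,150:380,::-1],(408,337),interpolation=cv2.INTER_CUBIC)
out=np.zeros((420,790,3),np.uint8);out[:,:380]=a;out[:337,382:790]=b
cv2.imwrite('pics/w5.png',out)
go(*slot(-.0385),.175)"
```

```text
t 22.57 pos [ 0.5228 -0.285   0.1803] F [ 0.07 -0.28 -2.04] open 0.741 q6 0.74
shift now-axes [ 0.25  0.53 -0.06] turn [ 0.     0.003 -0.002] shift in final axes [ 0.25  0.53 -0.06]
tool axes in world
 [[ 0.13  -0.001  0.992]
 [-0.992  0.002  0.13 ]
 [-0.002 -1.    -0.   ]]
```

View pics/w5.png

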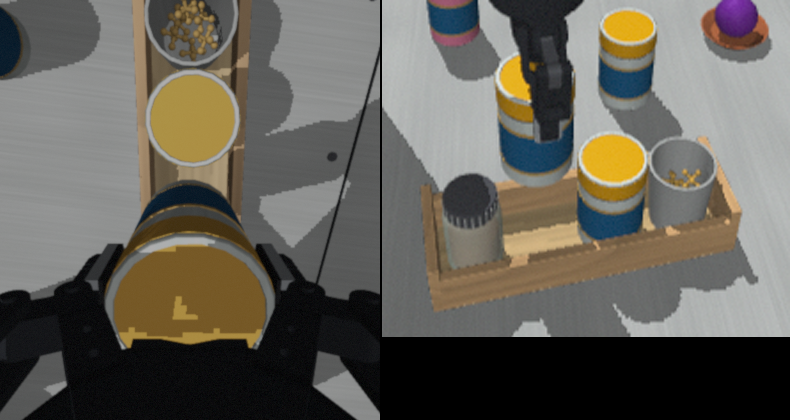

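Left: the packed tin's rim is centred at (282,118) in full-frame coordinates with its near edge at (282,166), the cup's near edge is at about (282,67), and the held tin's front rim is at (281,234). The side view shows the held tin above the gap, between the jar and the packed tin.

```bash
python3 -c "
from h import *
w=dict(np.load('w5.npz'));t=dict(np.load('t5.npz'))
u=np.array([np.cos(yaw),np.sin(yaw)]);v=np.array([-u[1],u[0]])
for n,p,z in(('cup near',(281,67),.084),('packed c',(282,118),.11),('packed near',(282,166),.11),('packed far',(282,71),.11),('held front',(281,235),.224),('held L',(196,305),.224),('held R',(363,305),.224)):
    q=world(w,*p,z=z);print(n,q.round(4),'s,n',((q[:2]-C)@u).round(4),((q[:2]-C)@v).round(4))
P=np.array([world(t,a,b) for b in range(240,290) for a in range(400,450)]);Q=P[(P[:,2]>.084)&(P[:,2]<.1)][:,:2]
print(len(Q),cv2.minEnclosingCircle(Q.astype(np.float32)),((Q-C)@u).max())
"
```

```text
cup near [ 0.6263 -0.2727  0.084 ] s,n 0.0664 0.0014
packed c [ 0.5911 -0.278   0.11  ] s,n 0.0307 0.0007
packed near [ 0.5586 -0.2823  0.11  ] s,n -0.002 0.0006
packed far [ 0.6203 -0.2741  0.11  ] s,n 0.0602 0.0009
held front [ 0.5521 -0.2819  0.224 ] s,n -0.0085 0.0018
held L [ 0.5198 -0.2538  0.224 ] s,n -0.0369 0.0338
held R [ 0.528  -0.3163  0.224 ] s,n -0.0367 -0.0293
260 ((0.46021515130996704, -0.29534268379211426), 0.025741612538695335) -0.07628615456120484
```

```bash
python3 -m jog '[[[0.2,0.6,0.2],[0,0.003,-0.002],5],[[0,1,0],[0,0,0],5],[[0,1.3,0],[0,0,0],5],[[0,0.8,0],[0,0,0],5],[[0,0.3,0],[0,0,0],5]]'>/dev/null;  python3 -c "
from h import *
from bench import imaging
imaging.camera('side');imaging.camera('side')
go(*slot(-.0358),.0663)"
```

```text
t 23.08 pos [ 0.5258 -0.2865  0.1382] F [-0.96 -0.1  -2.39] open 0.743 q6 0.75
shift now-axes [ 0.04  7.19 -0.08] turn [-0.001 -0.     0.002] shift in final axes [ 0.06  7.19 -0.07]
tool axes in world
 [[ 0.127  0.001  0.992]
 [-0.992 -0.002  0.127]
 [ 0.002 -1.     0.001]]
```

```bash
python3 -m jog '[[[0,0.8,-0.1],[0,0,0.002],5],[[0,1,0],[0,0,0],5],[[0,1,-0.05],[0,0,0],5],[[0,0.7,0],[0,0,0],5],[[0,0.2,0],[0,0,0],5]]'>/dev/null;  python3 -c "
from h import *
from bench import imaging
imaging.camera('side');imaging.camera('side')
go(*slot(-.0358),.0663)"
```

```text
t 23.6 pos [ 0.5254 -0.2878  0.1   ] F [ 0.16 -0.63 -2.47] open 0.746 q6 0.74
shift now-axes [-0.07  3.37 -0.03] turn [-0.003 -0.     0.002] shift in final axes [-0.07  3.37 -0.02]
tool axes in world
 [[ 0.127  0.004  0.992]
 [-0.992 -0.002  0.127]
 [ 0.002 -1.     0.003]]
```

```bash
python3 -m jog '[[[-0.05,0.8,-0.05],[-0.003,0,0.002],5],[[0,1,-0.05],[0,0,0],5],[[0,0.8,0],[0,0,0],5],[[0,0.2,0],[0,0,0],5]]'>/dev/null;  python3 -c "
from h import *
from bench import imaging
imaging.camera('side');imaging.camera('side')
go(*slot(-.0358),.0663)"
```

```text
t 24.03 pos [ 0.5257 -0.2885  0.0719] F [-0.08 -1.14 -1.92] open 0.746 q6 0.74
shift now-axes [-0.14  0.56 -0.04] turn [-0.003 -0.     0.003] shift in final axes [-0.14  0.56 -0.03]
tool axes in world
 [[ 0.127  0.003  0.992]
 [-0.992 -0.002  0.127]
 [ 0.003 -1.     0.003]]
```

```bash
python3 -m jog '[[[-0.1,0.5,-0.05],[-0.003,0,0.003],5]]'>/dev/null;  python3 -c "
from h import *
from bench import imaging,ctrl
for i in range(4): imaging.camera('side');print(ctrl.get_obs()['wrist_force'].round(1))
go(*slot(-.0358),.0653)"
```

```text
[-0.5  0.6 -3.7]
[-1.1 -0.2 -2.5]
[-0.3 -0.3 -3.3]
[-0.1 -0.7 -3. ]
t 24.32 pos [ 0.5251 -0.2875  0.0668] F [-0.12 -0.73 -3.04] open 0.743 q6 0.74
shift now-axes [-0.03  0.15  0.01] turn [ 0. -0. -0.] shift in final axes [-0.03  0.15  0.01]
tool axes in world
 [[ 0.127 -0.     0.992]
 [-0.992  0.     0.127]
 [-0.    -1.    -0.   ]]
```

Not touching yet, so I'll go down in single small rows while watching Fz.

```bash
python3 -m jog '[[[0,0.12,0],[0,0,0],5]]'>/dev/null;  python3 -c "
from h import *
from bench import imaging,ctrl
for i in range(3): imaging.camera('side');print(ctrl.get_obs()['wrist_force'].round(1))
go(*slot(-.0358),.065)"
```

```text
[ 0.2  0.4 -2.6]
[ 0.1 -0.8 -2.6]
[-0.3  0.5 -1.9]
t 24.55 pos [ 0.5252 -0.2876  0.0658] F [-0.3   0.55 -1.92] open 0.746 q6 0.74
shift now-axes [-0.05  0.08  0.  ] turn [0. 0. 0.] shift in final axes [-0.05  0.08  0.  ]
tool axes in world
 [[ 0.127 -0.     0.992]
 [-0.992 -0.     0.127]
 [ 0.    -1.    -0.   ]]
```

```bash
python3 -m jog '[[[0,0.12,0],[0,0,0],5]]'>/dev/null;  python3 -c "
from h import *
from bench import imaging,ctrl
for i in range(3): imaging.camera('side');print(ctrl.get_obs()['wrist_force'].round(1))
go(*slot(-.0358),.065)"
```

```text
[-2.6  2.7  4.5]
[-2.6  2.2  4.5]
[-2.2  2.6  4.6]
t 24.78 pos [ 0.5255 -0.2876  0.0657] F [-2.22  2.59  4.59] open 0.746 q6 0.74
shift now-axes [-0.05  0.07 -0.02] turn [-0.  0.  0.] shift in final axes [-0.05  0.07 -0.02]
tool axes in world
 [[ 0.127  0.     0.992]
 [-0.992 -0.     0.127]
 [ 0.    -1.     0.   ]]
```

Contact with the floor at 7 N. Release, rise and check.

```bash
python3 -m jog '[[[0,0,0],[0,0,0],6.8],[[0,0,0],[0,0,0],8.54],[[0,0,0],[0,0,0],8.54],[[0,0,0],[0,0,0],8.54],[[0,-1,0],[0,0,0],8.54],[[0,-2.5,0],[0,0,0],8.54],[[0,-3,0],[0,0,0],8.54],[[0,-3,0],[0,0,0],8.54],[[0,-2.5,0],[0,0,0],8.54],[[0,-0.5,0],[0,0,0],8.54],[[0,0,0],[0,0,0],8.54]]';  python3 -c "
from h import *
from bench import imaging
w=imaging.camera('wrist');s=imaging.camera('side')
a=w['frame'][:,90:470,::-1]
b=cv2.resize(s['frame'][230:420,150:380,::-1],(408,337),interpolation=cv2.INTER_CUBIC)
out=np.zeros((420,790,3),np.uint8);out[:,:380]=a;out[:337,382:790]=b
cv2.imwrite('pics/w6.png',out)
go(.6344,-.0855,.2)"
```

```text
time_s: 25.7
eef_pos: [0.5255, -0.2879, 0.2]
eef_rot: [-0.531, 0.531, -0.466, 0.468]
wrist_force: [0.7, 0.6, -0.0]
opening: 1.003
t 25.8 pos [ 0.525  -0.2875  0.1981] F [ 0.47 -0.52 -0.78] open 0.999 q6 0.74
shift now-axes [-18.64  -0.2   13.42] turn [ 0. -0. -0.] shift in final axes [-18.64  -0.19  13.42]
tool axes in world
 [[ 0.127 -0.     0.992]
 [-0.992  0.     0.127]
 [-0.    -1.    -0.   ]]
```

View pics/w6.png

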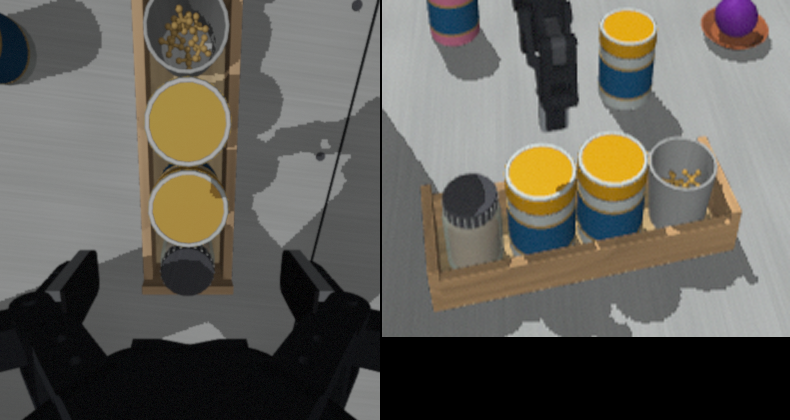

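Both light tins stand on the crate floor between the cup at (187,30) and the jar at (188,270), and all four are upright. Now back for the full tin.

```bash
python3 -m jog '[[[-1.8,-0.1,1.3],[0,0,0],8.54],[[-2.6,-0.1,1.87],[0,0,0],8.54],[[-2.6,-0.1,1.87],[0,0,0],8.54],[[-2.6,-0.1,1.87],[0,0,0],8.54],[[-2.6,0,1.87],[0,0,0],8.54],[[-2.4,0,1.7],[0,0,0],8.54],[[-1.6,0,1.2],[0,0,0],8.54],[[-1,0,0.7],[0,0,0],8.54],[[0,0,0],[0,0,0],8.54],[[0,0,0],[0,0,0],8.54]]'>/dev/null;  python3 -c "
from h import *
from bench import imaging
imaging.camera('side')
go(.6344,-.0855,.2)"
```

```text
t 26.68 pos [ 0.62   -0.0913  0.1809] F [-1.02  0.2  -0.03] open 0.997 q6 1.11
shift now-axes [-0.44 -1.95  1.45] turn [ 0.027 -0.006 -0.016] shift in final axes [-0.4  -1.91  1.5 ]
tool axes in world
 [[ 0.121 -0.029  0.992]
 [-0.992  0.013  0.122]
 [-0.016 -0.999 -0.028]]
```

```bash
python3 -m jog '[[[-0.4,0,1.5],[0.027,-0.006,-0.016],8.54],[[0,0,0],[0,0,0],8.54],[[-0.1,1.5,0],[0,0,0],8.54],[[-0.1,2,0],[0,0,0],8.54],[[-0.1,2,0],[0,0,0],8.54],[[0,0.8,0],[0,0,0],8.54],[[0,0.2,0],[0,0,0],8.54]]'>/dev/null;  python3 -c "
from h import *
from bench import imaging
imaging.camera('side')
go(.6344,-.0855,.057)"
```

```text
t 27.32 pos [ 0.6303 -0.0935  0.1143] F [-0.89 -0.37 -0.87] open 1.002 q6 1.12
shift now-axes [-0.76  5.73  0.52] turn [ 0.003 -0.01   0.002] shift in final axes [-0.74  5.73  0.51]
tool axes in world
 [[ 0.117 -0.003  0.993]
 [-0.993 -0.003  0.117]
 [ 0.002 -1.    -0.003]]
```

```bash
python3 -m jog '[[[-0.75,0,0.5],[0.003,-0.01,0.002],8.54],[[0,0,0],[0,0,0],8.54],[[-0.05,1.2,0],[0,0,0],8.54],[[-0.05,1.5,0],[0,0,0],8.54],[[-0.05,1.5,0],[0,0,0],8.54],[[0,0.8,0],[0,0,0],8.54],[[0,0.3,0],[0,0,0],8.54]]'>/dev/null;  python3 -c "
from h import *
from bench import imaging
imaging.camera('side')
go(.6344,-.0855,.057)"
```

```text
t 27.95 pos [ 0.6389 -0.0856  0.0649] F [-1.    0.38 -0.24] open 0.998 q6 1.13
shift now-axes [-0.07  0.78 -0.45] turn [-0.01   0.     0.005] shift in final axes [-0.06  0.79 -0.44]
tool axes in world
 [[ 0.127  0.01   0.992]
 [-0.992 -0.004  0.127]
 [ 0.005 -1.     0.01 ]]
```

```bash
python3 -m jog '[[[-0.05,0.5,-0.45],[-0.01,0,0.005],8.54],[[0,0.2,0],[0,0,0],8.54],[[0,0,0],[0,0,0],5],[[0,0,0],[0,0,0],5],[[0,0,0],[0,0,0],5],[[0,0,0],[0,0,0],5],[[0,0,0],[0,0,0],5],[[0,0,0],[0,0,0],5],[[0,0,0],[0,0,0],5]]';  python3 -c "
from h import *
go(.6344,-.0855,.257)"
```

```text
time_s: 28.7
eef_pos: [0.635, -0.0857, 0.0589]
eef_rot: [0.531, -0.531, 0.467, -0.467]
wrist_force: [-0.2, 0.8, -2.0]
opening: 0.74
t 28.7 pos [ 0.635  -0.0857  0.0589] F [-0.19  0.8  -1.97] open 0.74 q6 1.12
shift now-axes [ -0.02 -19.81  -0.04] turn [-0.001  0.001  0.   ] shift in final axes [ -0.03 -19.81  -0.06]
tool axes in world
 [[ 0.128  0.001  0.992]
 [-0.992 -0.     0.128]
 [ 0.    -1.     0.001]]
```

```bash
python3 -m jog '[[[0,-1,0],[0,0,0],5],[[0,-2,0],[0,0,0],5],[[0,-2.5,0],[0,0,0],5],[[0,-2.5,0],[0,0,0],5],[[0,-2.5,0],[0,0,0],5],[[0,-2.5,0],[0,0,0],5],[[0,-2.5,0],[0,0,0],5],[[0,-2,0],[0,0,0],5],[[0,-1,0],[0,0,0],5],[[0,-0.4,0],[0,0,0],5]]';  python3 -c "
from h import *
from bench import imaging,ctrl
f=[]
for i in range(6): imaging.camera('side');f.append(ctrl.get_obs()['wrist_force'][2])
print(np.mean(f))
go(.6344,-.0855,.259)"
```

```text
time_s: 29.53
eef_pos: [0.6278, -0.0839, 0.2509]
eef_rot: [-0.528, 0.534, -0.474, 0.46]
wrist_force: [0.5, 0.1, -5.8]
opening: 0.737
-5.899623712711613
t 29.83 pos [ 0.6264 -0.0834  0.2465] F [ 0.21 -0.63 -5.8 ] open 0.738 q6 1.12
shift now-axes [ 0.3  -1.27  0.74] turn [ 0.024  0.    -0.011] shift in final axes [ 0.31 -1.25  0.77]
tool axes in world
 [[ 0.127 -0.025  0.992]
 [-0.992  0.008  0.127]
 [-0.011 -1.    -0.024]]
```

```bash
python3 -m jog '[[[0.3,-1.3,0.7],[0.024,0,-0.011],5]]';  python3 -c "
from h import *
from bench import imaging
for i in range(6): c=imaging.camera('side')
go(.6344,-.0855,.259)
t=imaging.camera('top')
out=np.zeros((420,790,3),np.uint8);out[:,:480]=c['frame'][:,80:,::-1];out[:280,482:790]=t['frame'][60:340,180:488,::-1]
cv2.imwrite('pics/end.png',out)"
```

```text
time_s: 29.92
eef_pos: [0.6318, -0.0849, 0.2549]
eef_rot: [-0.53, 0.532, -0.47, 0.464]
wrist_force: [-0.8, 0.8, -5.8]
opening: 0.741
t 30.22 pos [ 0.634  -0.0855  0.2592] F [-0.72 -0.4  -5.24] open 0.737 q6 1.12
shift now-axes [0.   0.02 0.05] turn [ 0.  0. -0.] shift in final axes [0.   0.02 0.05]
tool axes in world
 [[ 0.127 -0.     0.992]
 [-0.992  0.     0.127]
 [-0.    -1.    -0.   ]]
```

View pics/end.png

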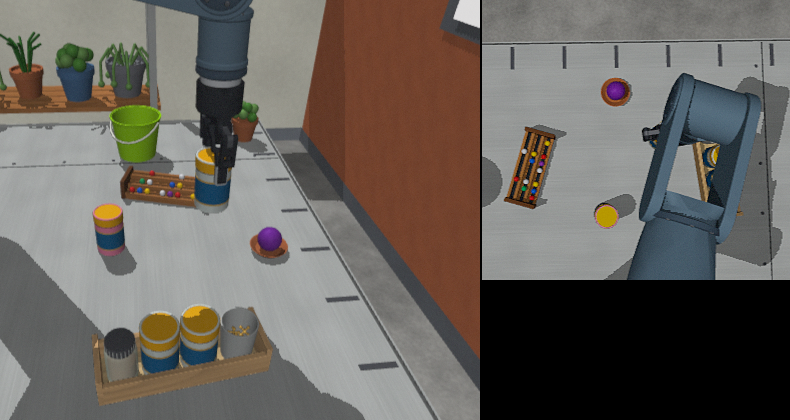

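The final picture shows the full tin held upright at (212,180). The two light tins stand at (160,340) and (199,335) between the jar and the cup, and the stand, bucket, ball and pink tin have not moved.

```bash
python3 -c "
from bench import ctrl
ctrl.hand_in();print('ok',ctrl.get_obs()['time_s'])"
```

```text
the job is handed in; nothing more can be done
the job is handed in; nothing more can be done
```

The job is done and handed in at about 30 s. The two lighter tins stand side by side on the crate floor between the cup and the jar. The heaviest is held upright, its underside about 20 cm above the rack.

- **Weights:** the tins hefted about 3.0 N, 5.3 N and 2.8 N, or roughly 0.31, 0.54 and 0.28 kg. The 5.3 N tin, the far one on the crate side, is the full one. I set it back on its spot while I packed the others, then picked it up again; that lift read 5.9 N, which still marks it clearly as the full one.
- **Last checks:** the TCP was at z = 0.259 m, level, with the gripper open 63 mm on the 64 mm tin and Fz at -5.2 N. The final picture shows the cup and jar upright in the crate, and the stand, bucket, ball and pink look-alike where they were.
- **Imperfections:** while setting down the first tin, the arm crept about 4 mm towards the cup and tilted about 0.8°. I eased it back and levelled it before release, and the cup was still standing. The second tin touched the floor with about 7 N. The wrist force reading is noisy by about 0.5 N, far less than the weight gap between the tins.

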